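Load a sample bottle into the balance and close its draught door

TASK

The sample bottle is lying in its cradle. Stand it upright on the bench and let go of it, then take it again from above and set it down gently, upright, on the middle of the balance pan, sliding the balance's glass top door open to get in; never drop the bottle, and do not press hard on the pan. Finally slide the door fully shut over the bottle, and leave the glassware standing around as it is.

Things in the scene. Friction and masses are not known exactly. Their poses are not given: they have to be found in the camera images.
- bottle: White plastic sample bottle with a grey screw cap: body 36 mm diameter and 50 mm high, cap 29 mm diameter and 16 mm high on top, 66 mm in all, about 80 g. Origin at the centre of its base; its z axis runs from the base to the cap. At the start it lies in the cradle with its cap end raised 15 degrees.
- bottle_cap (a point): Centre of the cap's top face, 66 mm from the base of the bottle.
- cradle: Small fixed steel cradle: two rods, 62 mm long and 30 mm over their outsides (the bottle overhangs both), rising 15 degrees towards the cradle's +x; 26 mm wide foot plate at the low end against the bottle's base. Base plate 100 x 70 x 8 mm (x, y, z). The bottle's axis lies 59 mm (base) to 76 mm (cap) above the bench. Origin under the base plate's centre.
- balance: White balance with glass draught shield, fixed, 170 (x) by 345 mm (y). Origin on the bench under the chamber's centre. Chamber inside 150 mm (x) by 147 mm (y, -77 to +70), walls 5 mm, rim 142 mm above the bench. Closed housing as high as the rim at y -77 to -232 mm; low display console, 55 mm high, at y +75 to +112 mm.
- pan_top (a point): Centre of the top face of the steel pan, a disc 90 mm in diameter, 62 mm above the bench and 80 mm below the rim of the chamber.
- door (a joint): Travel in m of the flat glass door on top of the chamber, 150 x 150 x 6 mm, its top face 148 mm above the bench: 0 fully shut, 0.135 fully open; it slides along the balance's -y, over the housing, and stays where it is left. It may start slightly ajar.
- door_handle (a point): On the door's grey grip, an upright rib near the door's +y edge, 60 mm long (balance x), 12 mm thick (balance y), top 36 mm above the rim. The point lies in the middle of the rib, 18 mm above the door's top face and 12 mm below the rib's top. Moves with the door.
- flask: Bystander: conical glass flask, 64 mm wide, 92 mm high. Origin at its base.
- reagent: Bystander: amber reagent bottle with black cap, 60 mm wide, 120 mm high. Origin at its base.
- beaker: Bystander: clear plastic beaker, 64 mm wide, 75 mm high. Origin at its base.
- pan: The steel pan, a disc 90 mm in diameter, in the middle of the chamber. Origin on the chamber floor under its centre, 12 mm below the pan's top face. It gives about 1 mm for every 4 N pressed on it, up to 6 mm.
There are look-alikes about, which are no part of the job. What is meant by the bottle is not blue or yellow, and is the smaller of those in its own colour.

How it is judged:
By the outcome, as a careful person would: the job done as asked, in the order asked, and still so for the second after the job is handed in, with the robot touching nothing.
It also fails if it takes over 69 s, if anything falls off the work surface, if the arm or the gripper's body presses on something with over 40 N, if the wrist force passes 120 N, or if a joint passes its speed limit or range.

ROBOT

A 6-joint arm with a two-finger parallel gripper is mounted at the origin on the work surface. World frame = base frame: x ahead of the robot, y to its left, z up, the work surface at z = 0. Lengths are in m, angles in rad, forces in N, time in s.
With the tool pointing down it reaches from about 0.25 to 0.775 m from the base axis. Payload 4 kg.
Tool frame: the origin (TCP) lies between the finger pads; the fingertips stand 11 mm ahead of it and the grasp point (between the pads) lies 8 mm behind it (robot.tip_extent is the z of the fingertips in the tool frame, in m); z points along the fingers, y is the line along which they close (so a half turn about z gives the same grasp; the last joint's range is limited). The gripper opens to 94 mm and grips with 3 to 60 N. Pads are 16 mm wide; open, the fingers measure 119 mm over their backs; the gripper's body (75 mm by 177 mm) begins 78 mm behind the grasp point.
Start: joints at [1.145, 0.087, 1.371, -0, 1.684, -0.103], TCP at [0.174, 0.522, 0.217] pointing down, gripper open.
Joint ranges: [-3.1, 3.1], [-0.76, 2.03], [0.27, 2.55], [-1.08, 4.22], [0.17, 2.65], [-2.57, 2.57]. Speed limits (rad/s): [2.79, 2.79, 3.14, 3.14, 3.14, 3.14].

INTERFACE

Orientations are given as [roll, pitch, yaw] about the fixed x, y, z axes, in that order (R = Rz(yaw) Ry(pitch) Rx(roll)).
In Python, from bench import robot, imaging gives the robot as it stands.
- The arm moves only by the shell command python3 -m pendant 'ROWS'. ROWS is JSON, a list of rows, each a list of 7 numbers: the shift along the world's x, y, z in cm, then the turn, a rotation vector about the world's x, y, z in degrees, then the opening, from 0 (shut) to 1 (fully open). In form: [[dx, dy, dz, ax, ay, az, jaw], ...]. A call has 1 to 8 rows; each row shifts and turns the commanded pose from where the row before left it; what a row does not reach is not made up. A row lasts 1/10 s, in which the tool goes at most 50 mm and 8.59 degrees, less where a joint would pass 70% of its speed; a pose out of reach is approached as far as the arm can. A call is refused whole if a number of a shift passes 5 or a number of a turn 8.59, either way. A call with a gripper value outside its range is refused whole. The fingers move at their own pace and stop on an object; the grip force is fixed at half the most. Time passes only in rows, so rows that do not move let the fingers close. It gives the time, the measured TCP pose, the force, the opening and the grip force at its end, in the units of the state.
- robot.get_obs(): the state, without advancing time (a new reading comes with each control period).
- imaging.snapshot(name): name is "scene" or "side" or "wrist"; returns the picture (400x640x3 uint8, red, green, blue); there is no depth.
- imaging.camera_params(name): a dict with "camera_matrix" (3x3 intrinsics, pixels), "R" (3x3) and "t" (3): a world point X has camera coordinates R X + t. Camera axes: x right, y down, z forward; pixel columns grow to the right and rows downward; lengths in m; the calibration is good to about 2 mm. A picture is of the moment at which its call begins: read the wrist's pose just before it. camera_params takes no time and is no camera call; for the wrist camera it gives the pose at the moment of the call.
- robot.close_job(): hands the job in; it is judged then, once.
The state is a dict: "time": time; "joint_positions": joint angles; "qvel": joint speeds; "joint_torque": joint torques, N m; "tool_pos": TCP position; "ee_rot": TCP orientation; "wrist_force": force on the tool from outside, world axes, zero at the start; "wrist_torque": the same for the moment, N m; "width": finger opening in m; "finger_force": force on a finger pad.
Only numpy, scipy, OpenCV 4.12 (cv2) and the standard library are available. Lean on these libraries where they do the work, as an engineer would, in place of code of your own. Each camera call takes 0.05 s, during which the arm holds its last target. There are 200 camera calls.

## Working session

There is one attempt and no reset: what is moved stays moved. The work goes in short steps, Python scripts to look and compute and a shell command to move; the robot and the scene stay as the last step left them, time stands still between calls to the robot, and variables do not carry over. Pictures are saved under pics/ and viewed, at most 10 in all, crops included, and the job is handed in when it is done.

```bash
ls; mkdir -p pics; python3 - <<'E'
from bench import robot, imaging
import cv2
for n in ["scene","side"]:
    im=imaging.snapshot(n); cv2.imwrite(f"pics/{n}0.png",im[:,:,::-1])
    p=imaging.camera_params(n); print(n,p["camera_matrix"].tolist(),(-p["R"].T@p["t"]).round(3),p["R"].round(2).tolist())
o=robot.get_obs(); print(o["time"],o["tool_pos"],o["ee_rot"],o["width"])
E
```

```text
pics
scene [[516.2579482269199, 0.0, 315.6913756703335], [0.0, 516.2579482269199, 197.62835697076784], [0.0, 0.0, 1.0]] [1.483 0.363 0.883] [[-0.24, 0.97, 0.01], [0.62, 0.16, -0.77], [-0.75, -0.18, -0.64]]
side [[366.24516371419355, 0.0, 319.8280441629861], [0.0, 366.24516371419355, 196.96261591065496], [0.0, 0.0, 1.0]] [0.502 0.828 0.834] [[-1.0, -0.09, 0.01], [-0.07, 0.72, -0.69], [0.06, -0.69, -0.72]]
0.1 [0.17427212 0.52117241 0.21544284] [-3.13965188e+00 -2.26361440e-04  2.81880936e+00] 0.0940443441955096
```

View pics/scene0.png

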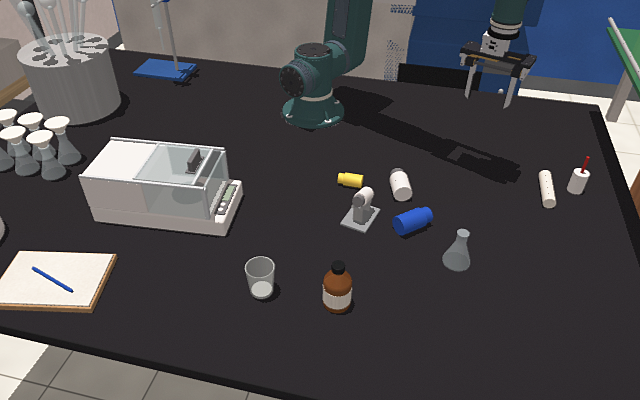

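View pics/side0.png

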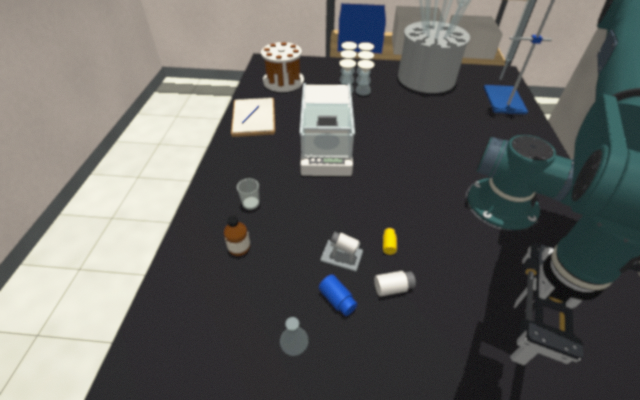

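Candidates, scene pixels: white in the cradle (362,203), larger white lying (401,185), blue (412,220), yellow (350,180), white tube (547,188). The bottle is the smaller white one, which sits in the cradle. I'll check this in a close crop.

```bash
python3 - <<'E'
import cv2,numpy as np
a=cv2.imread("pics/scene0.png");b=cv2.imread("pics/side0.png")
r=lambda i,x,y,w,h,s:cv2.resize(i[y:y+h,x:x+w],None,fx=s,fy=s,interpolation=cv2.INTER_CUBIC)
top=np.hstack([r(a,335,160,80,75,5),r(b,315,220,80,75,5)])  # 800x375
bot=np.hstack([r(a,80,130,170,110,2.9411765*0.8),r(b,290,75,80,110,2.9411765*.8)])
print(bot.shape)
bot=cv2.copyMakeBorder(bot,0,max(0,220-bot.shape[0]),0,800-bot.shape[1],cv2.BORDER_CONSTANT)[:225]
cv2.imwrite("pics/crop1.png",np.vstack([top,bot]))
E
```

```text
(259, 588, 3)
```

View pics/crop1.png

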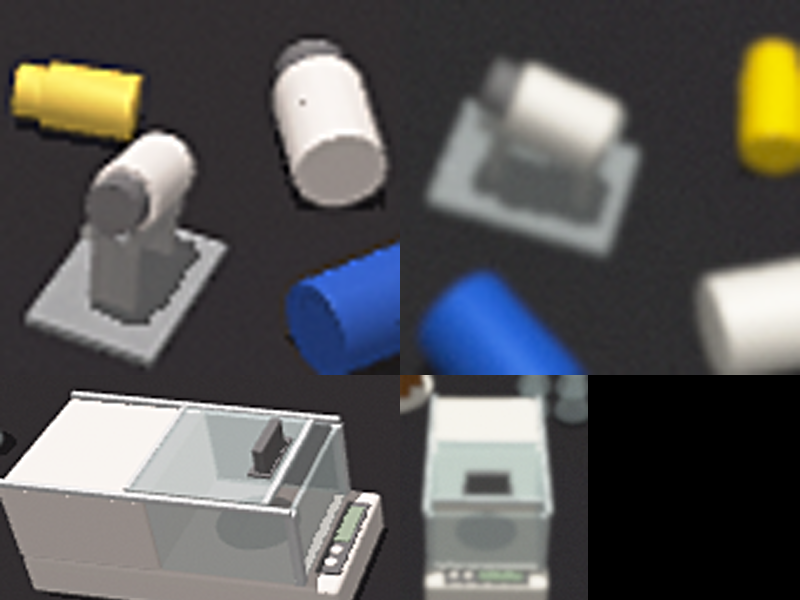

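```bash
cat > h.py <<'E'
import numpy as np, json
from bench import robot, imaging
from scipy.optimize import least_squares
def proj(n,X,P={}):
    p=P.get(n) or P.setdefault(n,imaging.camera_params(n))
    c=np.atleast_2d(X)@p["R"].T+p["t"]; u=c@p["camera_matrix"].T
    return u[:,:2]/u[:,2:]
def back(n,uv,z):
    p=imaging.camera_params(n); d=p["R"].T@np.linalg.inv(p["camera_matrix"])@[*uv,1]; c=-p["R"].T@p["t"]
    return c+d*(z-c[2])/d[2]
def tf(q,L): 
    c,s=np.cos(q[2]),np.sin(q[2]); L=np.array(L,float)
    return np.c_[q[0]+c*L[:,0]-s*L[:,1], q[1]+s*L[:,0]+c*L[:,1], L[:,2]]
def fit(obs,q0):
    f=lambda q:np.concatenate([(proj(n,tf(q,[l]))[0]-uv) for n,l,uv in obs])
    r=least_squares(f,q0,loss="soft_l1"); return r.x,f(r.x).reshape(-1,2).round(1)
E
python3 - <<'E'
from h import *
for n,ps in dict(scene=[(340,224),(365.6,232.4),(380.6,209),(352.6,205.6)],side=[(328,239.6),(320.6,260),(356.6,271),(363,250)]).items():
    for p in ps: print(n,back(n,p,.008).round(4))
print("cap",back("scene",(358.4,201.6),.076).round(4),back("side",(333,236.4),.076).round(4))
R=[(205.4,188.2),(225.3,148.3),(82,176.8),(111,137.6)];S=[(301.9,132.4),(353.7,133.2),(302.7,84.4),(351.6,84.4)]
for p in R: print("rim",back("scene",p,.142).round(3))
for p in S: print("rims",back("side",p,.142).round(3))
print("handle",back("scene",(193.9,161),.166).round(3))
p=imaging.camera_params("wrist");print((-p["R"].T@p["t"]),p["R"].round(2).tolist(),p["camera_matrix"].tolist())
E
```

```text
scene [0.5395 0.2021 0.008 ]
scene [0.5541 0.2694 0.008 ]
scene [0.4574 0.2927 0.008 ]
scene [0.4618 0.2197 0.008 ]
side [0.5288 0.2    0.008 ]
side [0.5435 0.27   0.008 ]
side [0.4466 0.2952 0.008 ]
side [0.4304 0.2263 0.008 ]
cap [0.5229 0.2418 0.076 ] [0.5144 0.2401 0.076 ]
rim [ 0.64  -0.098  0.142]
rim [ 0.476 -0.113  0.142]
rim [ 0.671 -0.396  0.142]
rim [ 0.503 -0.42   0.142]
rims [ 0.638 -0.111  0.142]
rims [ 0.475 -0.123  0.142]
rims [ 0.672 -0.407  0.142]
rims [ 0.491 -0.426  0.142]
handle [ 0.578 -0.151  0.166]
[0.10967636 0.54290582 0.38417769] [[0.32, 0.95, -0.0], [0.92, -0.31, 0.23], [0.22, -0.08, -0.97]] [[287.32743114489034, 0.0, 319.03507324078714], [0.0, 287.32743114489034, 201.46055053001274], [0.0, 0.0, 1.0]]
```

```bash
python3 -m pendant '[[3.5,-3,0.5,0,0,1,1],[3.5,-3,0.5,0,0,1,1],[3.5,-3,0,0,0,1,1],[3.5,-3,0,0,0,1,1],[3.5,-3,0,0,0,1,1],[3.5,-3,0,0,0,0,1],[3.5,-3,0,0,0,0,1],[3.5,-3,0,0,0,0,1]]'
python3 -m pendant '[[3,-2.5,0,0,0,0,1],[0,0,0,0,0,0,1],[0,0,0,0,0,0,1]]'
python3 - <<'E'
from h import *
import cv2
o=robot.get_obs();p=imaging.camera_params("wrist")
im=imaging.snapshot("wrist");cv2.imwrite("pics/w1.png",im[:,:,::-1])
print(o["time"],o["tool_pos"],o["ee_rot"],o["joint_positions"])
json.dump({k:np.array(v).tolist() for k,v in p.items()},open("w1.json","w"))
E
```

```text
time: 0.9
tool_pos: [0.4554, 0.2801, 0.226]
ee_rot: [-3.141, -0.001, 2.906]
wrist_force: [0.7, 0.3, -0.1]
width: 0.0941
finger_force: 0.0
time: 1.2
tool_pos: [0.4845, 0.256, 0.2256]
ee_rot: [-3.141, -0.002, 2.904]
wrist_force: [-0.2, 0.2, 0.4]
width: 0.0942
finger_force: 0.0
1.2 [0.48453138 0.25601756 0.22563812] [-3.14104156e+00 -1.91693619e-03  2.90421834e+00] [ 3.82213162e-01  8.25890863e-02  1.35769212e+00  6.70372325e-04
  1.70319206e+00 -9.51121505e-01]
```

View pics/w1.png

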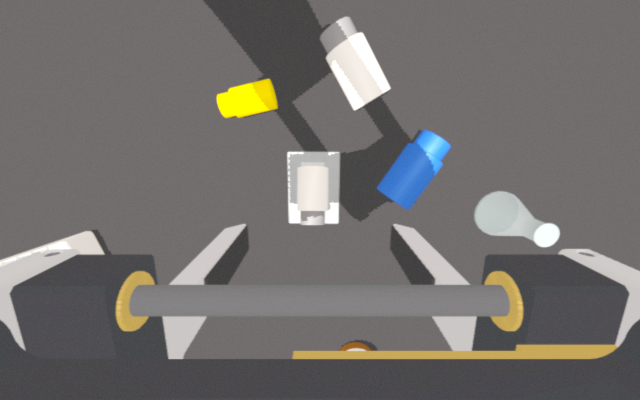

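The wrist view shows the cradle plate with corners near (288,152), (340,152), (341,223) and (288,223). The bottle's axis is at column 313, with the cap down at (313,220).

```bash
python3 - <<'E'
from h import *
import cv2
p={k:np.array(v) for k,v in json.load(open("w1.json")).items()}
def bk(uv,z):
    d=p["R"].T@np.linalg.inv(p["camera_matrix"])@[*uv,1]; c=-p["R"].T@p["t"]; return c+d*(z-c[2])/d[2]
C=np.array([bk(u,.008) for u in [(288,152),(340,152),(341,223),(288,223)]])
print(C.round(4),C.mean(0).round(4),np.linalg.norm(C[0]-C[1]),np.linalg.norm(C[0]-C[3]))
print("yaw",np.degrees(np.arctan2(*((C[2]+C[3]-C[0]-C[1])[[1,0]]))))
print("cap",bk((313,221),.076), "body/base", bk((313,165),.077))
im=cv2.imread("pics/w1.png")[140:240,270:360];cv2.imwrite("pics/w1c.png",cv2.resize(im,None,fx=6,fy=6,interpolation=cv2.INTER_CUBIC))
E
```

```text
[[0.4326 0.2259 0.008 ]
 [0.4489 0.293  0.008 ]
 [0.5455 0.2727 0.008 ]
 [0.5279 0.2002 0.008 ]] [0.4887 0.248  0.008 ] 0.06907296473138418 0.09874308626545006
yaw -13.466020563803783
cap [0.51315009 0.24160863 0.076     ] body/base [0.45023235 0.25722484 0.077     ]
```

View pics/w1c.png

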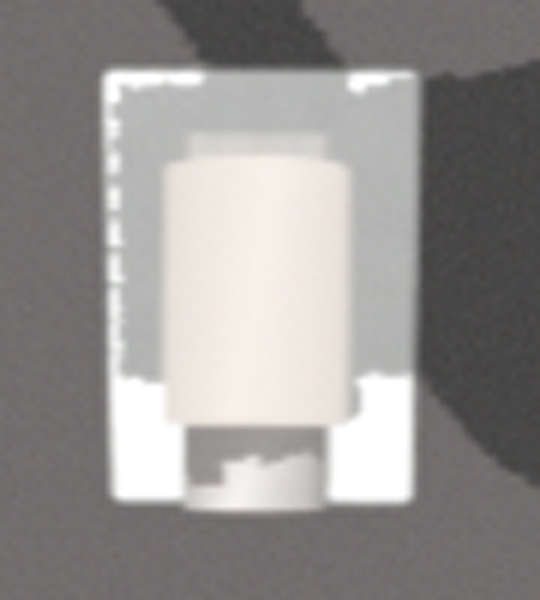

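```bash
python3 -m pendant '[[0.8,-0.4,-2,1.75,7.3,0,1],[0.8,-0.4,-2,1.75,7.3,0,1],[0.8,-0.4,-2,1.75,7.3,0,1],[0.9,-0.3,-2,1.75,7.3,0,1],[0,0,0,0,0,0,1],[0,0,0,0,0,0,1]]'
python3 - <<'E'
from h import *
from scipy.spatial.transform import Rotation as Ro
o=robot.get_obs();R=Ro.from_euler("xyz",o["ee_rot"]).as_matrix();print(o["joint_positions"].round(3) if hasattr(o["joint_positions"],"round") else o["joint_positions"]);print(R.round(3))
print((np.array([.479,.250,.060])-o["tool_pos"])*100)
E
```

```text
time: 1.85
tool_pos: [0.5164, 0.2424, 0.1437]
ee_rot: [-3.139, -0.529, 2.906]
wrist_force: [-0.6, 0.6, 0.9]
width: 0.0939
finger_force: 0.0
[ 0.21   0.495  1.097  0.242  2.025 -1.072]
[[-0.839  0.232 -0.492]
 [ 0.202  0.973  0.115]
 [ 0.505 -0.003 -0.863]]
[-3.73806528  0.7632172  -8.36561702]
```

```bash
python3 -m pendant '[[-0.5,0.15,-1.9,0,0,0,1],[-0.7,0.15,-1.8,0,0,0,1],[-0.8,0.15,-1.7,0,0,0,1],[-0.8,0.15,-1.5,0,0,0,1],[-0.9,0.15,-1.4,0,0,0,1],[0,0,0,0,0,0,1]]'
python3 -m pendant '[[0,0,0,0,0,0,0.5],[0,0,0,0,0,0,0.2],[0,0,0,0,0,0,0.2],[0,0,0,0,0,0,0.2],[0,0,0,0,0,0,0.2]]'
```

```text
time: 2.45
tool_pos: [0.4785, 0.2507, 0.0666]
ee_rot: [3.139, -0.52, 2.911]
wrist_force: [0.1, -1.1, 0.3]
width: 0.0939
finger_force: 0.0
time: 2.95
tool_pos: [0.4808, 0.249, 0.0637]
ee_rot: [3.141, -0.524, 2.906]
wrist_force: [-0.8, 0.6, -1.1]
width: 0.0575
finger_force: 0.0
```

```bash
python3 -m pendant '[[-0.15,0,-0.25,0,0,0,0.4],[0,0,0,0,0,0,0.3],[0,0,0,0,0,0,0.3],[0,0,0,0,0,0,0.25],[0,0,0,0,0,0,0.2],[0,0,0,0,0,0,0.2],[0,0,0,0,0,0,0.2],[0,0,0,0,0,0,0.2]]'
python3 - <<'E'
from h import *
import cv2
im=imaging.snapshot("wrist");cv2.imwrite("pics/w2.png",im[:,:,::-1])
o=robot.get_obs();print(o["tool_pos"],o["wrist_force"],o["joint_positions"].round(3),o["width"],o["finger_force"])
E
```

```text
time: 3.75
tool_pos: [0.479, 0.2491, 0.061]
ee_rot: [-3.142, -0.524, 2.906]
wrist_force: [0.2, -0.3, 0.5]
width: 0.0346
finger_force: 30.0
[0.47899163 0.24910706 0.06099515] [-0.32173387 -0.47354585 -1.30278636] [ 0.231  0.474  1.295  0.236  1.842 -1.096] 0.034342279268965964 29.98152494430542
```

```bash
python3 -m pendant '[[0,0,2,0,0,0,0.2],[0,0,3,0,0,0,0.2],[0,0,3,0,0,0,0.2],[0,-2,2,0,0,0,0.2],[0,-4,0,0,0,6,0.2],[0,-4,0,0,0,7,0.2],[0,-4,0,0,0,7,0.2],[0,-4,0,0,0,0,0.2]]'
python3 -m pendant '[[0,0,0,0.85,-7.45,0,0.2],[0,0,0,0.85,-7.45,0,0.2],[0,0,0,0.85,-7.45,0,0.2],[0,0,0,0.85,-7.45,0,0.2],[0,0,0,0.85,-7.45,0,0.2],[0,0,0,0.85,-7.45,0,0.2],[0,0,0,0.85,-7.45,0,0.2],[0,0,0,0,0,0,0.2]]'
python3 - <<'E'
from h import *
o=robot.get_obs();print(o["joint_positions"].round(3))
E
```

```text
time: 4.6
tool_pos: [0.4789, 0.069, 0.1611]
ee_rot: [3.141, -0.524, -3.023]
wrist_force: [-0.0, 0.6, -0.9]
width: 0.0342
finger_force: 30.0
time: 5.4
tool_pos: [0.4735, 0.0691, 0.1569]
ee_rot: [3.14, 0.386, -3.029]
wrist_force: [-1.0, -0.3, -1.2]
width: 0.0344
finger_force: 30.0
[-0.007 -0.348  1.924  0.05   1.183 -1.7  ]
```

```bash
python3 -m pendant '[[0,0,0,0.85,-7.45,0,0.2],[0,0,0,0.85,-7.45,0,0.2],[0,0,0,0.87,-7.7,0,0.2],[0,0,-2,0,0,0,0.2],[0,0,-2,0,0,0,0.2],[0,0,0,0,0,0,0.2],[0,0,0,0,0,0,0.2]]'
python3 - <<'E'
from h import *
import cv2
a=imaging.snapshot("scene");b=imaging.snapshot("side")
o=robot.get_obs();print(o["joint_positions"].round(3),o["tool_pos"],o["ee_rot"],o["wrist_force"])
u=proj("scene",o["tool_pos"])[0].astype(int);v=proj("side",o["tool_pos"])[0].astype(int);print(u,v)
c=lambda i,p:cv2.resize(i[p[1]-40:p[1]+40,p[0]-40:p[0]+40],None,fx=5,fy=5,interpolation=cv2.INTER_CUBIC)
cv2.imwrite("pics/up.png",np.hstack([c(a,u),c(b,v)])[:,:,::-1])
# projected vertical line through the tool
for n in("scene","side"): print(n,proj(n,[o["tool_pos"]-[0,0,.03],o["tool_pos"]+[0,0,.05]]))
E
```

```text
time: 6.1
tool_pos: [0.48, 0.0692, 0.1221]
ee_rot: [3.141, 0.788, -3.028]
wrist_force: [0.5, 0.5, 0.3]
width: 0.0344
finger_force: 30.0
[-0.062 -0.575  2.281  0.203  0.662 -1.856] [0.48052258 0.06912575 0.12341545] [-3.14107476  0.79102821 -3.02747405] [-0.30914141  0.1562018  -1.05262652]
[294 165] [349 179]
scene [[294.47217452 175.16812981]
 [293.82993293 148.92633697]]
side [[348.78635997 186.66649993]
 [350.68709946 165.73978356]]
```

View pics/up.png

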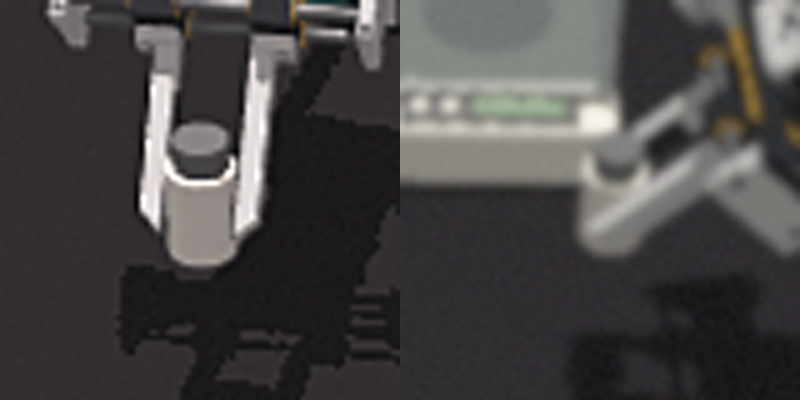

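```bash
python3 -m pendant '[[2,0,-1.5,0,0,0,0.2],[2,0,-2,0,0,0,0.2],[2,0,-2,0,0,0,0.2],[0,0,-1.5,0,0,0,0.2],[0,0,-1,0,0,0,0.2],[0,0,-0.5,0,0,0,0.2],[0,0,0,0,0,0,0.2],[0,0,0,0,0,0,0.2]]'
python3 - <<'E'
from h import *
o=robot.get_obs();print(o["joint_positions"].round(3),o["tool_pos"],o["ee_rot"],o["wrist_force"])
E
```

```text
time: 7.0
tool_pos: [0.5396, 0.0691, 0.0373]
ee_rot: [-3.141, 0.791, -3.028]
wrist_force: [-0.3, 0.4, -0.5]
width: 0.0345
finger_force: 30.0
[-0.05  -0.237  2.27   0.349  0.343 -2.016] [0.53960877 0.06908946 0.03725404] [-3.14103534  0.79096306 -3.02764041] [-0.28638225  0.42804522 -0.4769754 ]
```

```bash
python3 -m pendant '[[0,0,-0.4,0,0,0,0.2],[0,0,-0.4,0,0,0,0.2],[0,0,0,0,0,0,0.2]]'; for i in 1 2; do python3 -m pendant '[[0,0,-0.1,0,0,0,0.2],[0,0,-0.1,0,0,0,0.2],[0,0,0,0,0,0,0.2]]'; done
```

```text
time: 7.3
tool_pos: [0.5385, 0.0692, 0.0275]
ee_rot: [3.141, 0.788, -3.028]
wrist_force: [-1.1, -0.6, -1.9]
width: 0.0347
finger_force: 30.0
time: 7.6
tool_pos: [0.5389, 0.0691, 0.0258]
ee_rot: [-3.142, 0.789, -3.028]
wrist_force: [-0.6, 0.7, -0.5]
width: 0.0346
finger_force: 30.0
time: 7.9
tool_pos: [0.5389, 0.0691, 0.0238]
ee_rot: [-3.142, 0.789, -3.028]
wrist_force: [-0.4, 0.4, -0.4]
width: 0.0346
finger_force: 30.0
```

```bash
for i in 1 2 3; do python3 -m pendant '[[0,0,-0.1,0,0,0,0.2],[0,0,0,0,0,0,0.2]]' | grep -E "tool_pos|wrist"; done
```

```text
tool_pos: [0.5395, 0.0691, 0.0236]
wrist_force: [0.5, 0.4, 0.9]
tool_pos: [0.5401, 0.069, 0.0235]
wrist_force: [-1.9, -0.4, 4.9]
tool_pos: [0.5409, 0.0689, 0.0235]
wrist_force: [-2.3, 0.4, 7.3]
```

```bash
python3 - <<'E'
from h import *
import cv2
a=imaging.snapshot("scene")
o=robot.get_obs();u=proj("scene",o["tool_pos"])[0].astype(int);x,y=u-[40,45]
print(u,o["wrist_force"])
for q in ([0,0,0],[0,0,.066]): print(proj("scene",np.array([o["tool_pos"][0]-.006,o["tool_pos"][1],0])+q)-[x,y])
cv2.imwrite("pics/low.png",cv2.resize(a[y:y+75,x:x+80],None,fx=8,fy=8,interpolation=cv2.INTER_CUBIC)[:,:,::-1])
E
```

```text
[288 211] [-2.24551301  0.74349606  6.7963382 ]
[[41.4467649  50.56701659]]
[[40.76376487 30.74145878]]
```

View pics/low.png

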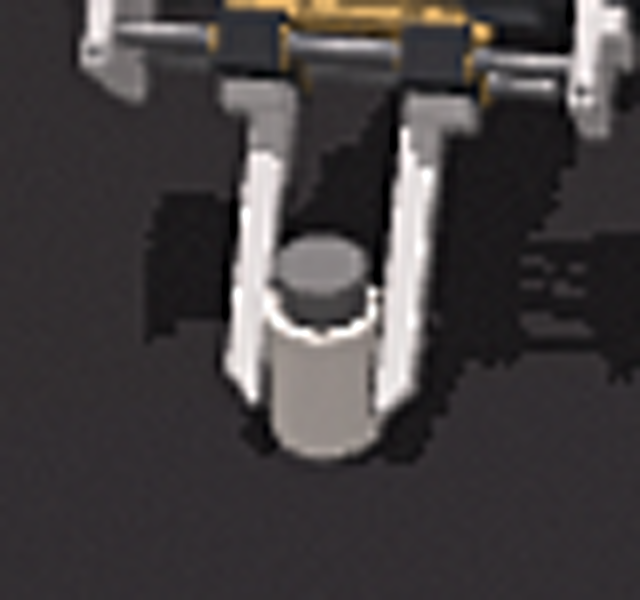

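```bash
python3 -m pendant '[[0,0,0.15,0,0,0,0.2],[0,0,0,0,0,0,0.4],[0,0,0,0,0,0,0.5],[0,0,0,0,0,0,0.6],[0,0,0,0,0,0,0.7],[0,0,0,0,0,0,0.8],[0,0,0,0,0,0,0.8]]'
python3 -m pendant '[[-1,0.1,1,0,0,0,0.8],[-2,0.2,2,0,0,0,0.8],[-3,0.3,3,0,0,0,0.8],[-3,0.3,3,0,0,0,0.8],[0,0,5,0,0,0,0.8],[0,0,4,-0.85,7.45,0,0.8],[0,0,2,-0.85,7.45,0,0.8],[0,0,0,-0.85,7.45,0,0.8]]'
python3 -m pendant '[[0,0,0,-0.85,7.45,0,0.8],[0,0,0,-0.85,7.45,0,0.8],[0,0,0,-0.85,7.45,0,0.8],[0,0,0,0,0,0,0.8]]'
python3 - <<'E'
from h import *
import cv2
o=robot.get_obs();print(o["joint_positions"].round(3));p=imaging.camera_params("wrist")
c=-p["R"].T@p["t"]
im=imaging.snapshot("wrist");cv2.imwrite("pics/w3.png",im[:,:,::-1])
cv2.imwrite("pics/s3.png",imaging.snapshot("scene")[:,:,::-1])
json.dump({k:np.array(v).tolist() for k,v in p.items()},open("w3.json","w"))
E
```

```text
time: 9.25
tool_pos: [0.5389, 0.0691, 0.0223]
ee_rot: [-3.142, 0.789, -3.028]
wrist_force: [-0.3, -0.9, 0.0]
width: 0.0736
finger_force: 0.0
time: 10.05
tool_pos: [0.4509, 0.0782, 0.2295]
ee_rot: [-3.14, 0.404, -3.027]
wrist_force: [0.1, 0.3, 0.5]
width: 0.0749
finger_force: 0.0
time: 10.45
tool_pos: [0.4513, 0.0782, 0.22]
ee_rot: [3.141, -0.002, -3.028]
wrist_force: [0.5, -0.1, -0.3]
width: 0.0748
finger_force: 0.0
[ 0.048 -0.119  1.567  0.     1.695 -1.637]
```

View pics/w3.png

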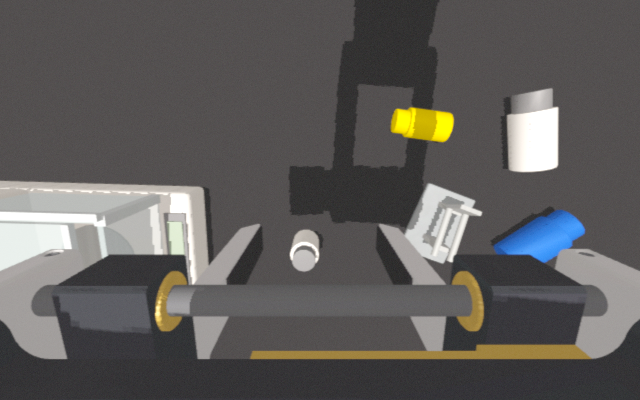

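```bash
python3 -m pendant '[[2.6,-3.3,1,0,0,0,0.4],[2.6,-3.3,1,0,0,0,0.2],[2.6,-3.3,1,0,0,0,0],[2.6,-3.3,1,0,0,0,0],[2.6,-3.3,1,0,0,0,0],[2.6,-3.3,0,0,0,0,0],[2.4,-3.3,0,0,0,0,0],[0,0,0,0,0,0,0]]'
python3 - <<'E'
from h import *
import cv2
q={k:np.array(v) for k,v in json.load(open("w3.json")).items()}
def bk(uv,z):
    d=q["R"].T@np.linalg.inv(q["camera_matrix"])@[*uv,1]; c=-q["R"].T@q["t"]; return c+d*(z-c[2])/d[2]
print("bottle cap",bk((304,260),.066),"shoulder top edge",bk((306,232),.0))
p=imaging.camera_params("wrist");o=robot.get_obs();print(o["tool_pos"],o["joint_positions"].round(2),o["width"])
im=imaging.snapshot("wrist")[:,:,::-1];cv2.imwrite("pics/w4.png",im)
json.dump({k:np.array(v).tolist() for k,v in p.items()},open("w4.json","w"))
cv2.imwrite("pics/w4v.png",cv2.resize(im[0:300,60:460],(800,600),interpolation=cv2.INTER_CUBIC))
E
```

```text
time: 11.35
tool_pos: [0.6291, -0.1567, 0.2713]
ee_rot: [-3.14, 0.004, -3.033]
wrist_force: [-0.3, -0.4, 0.3]
width: 0.0145
finger_force: 0.0
bottle cap [0.53485648 0.06950552 0.066     ] shoulder top edge [0.52245134 0.06776616 0.        ]
[ 0.62913678 -0.15673965  0.27130929] [-0.33  0.31  1.01  0.    1.82 -2.01] 0.01449043109687639
```

View pics/w4v.png

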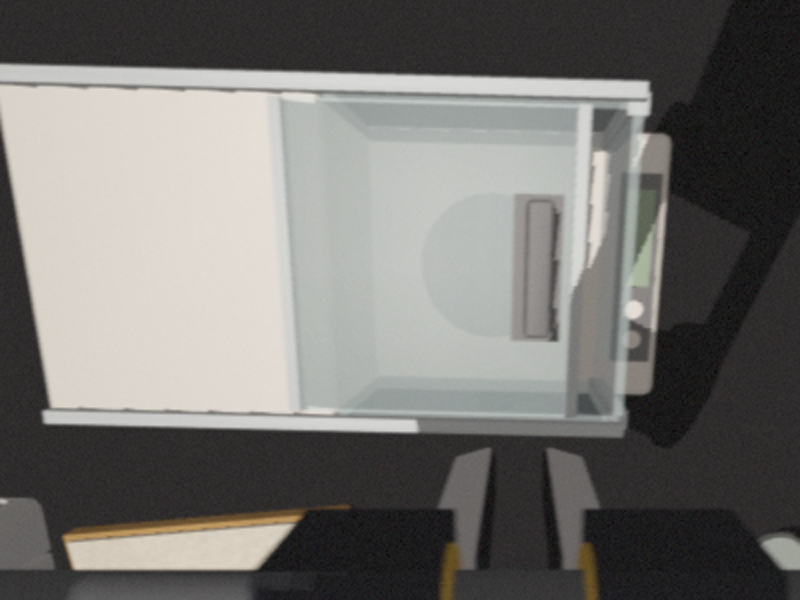

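The view shows the pan circle centred at full-image (308.5,132.5), the handle's top at (330.5,134), the door's leading edge near (350,125), and the front rim corners at (385,42) and (372,217). The bottle is standing alone at about (0.535, 0.0695).

```bash
python3 - <<'E'
from h import *
q={k:np.array(v) for k,v in json.load(open("w4.json")).items()}
def bk(uv,z):
    d=q["R"].T@np.linalg.inv(q["camera_matrix"])@[*uv,1]; c=-q["R"].T@q["t"]; return (c+d*(z-c[2])/d[2]).round(4)
v=lambda x,y,z:bk((60+x/2,y/2),z)
print("pan",v(497,265,.062),"L",v(422,265,.062),"T",v(497,193,.062),"B",v(497,337,.062),"R",v(578,265,.062))
print("handle",v(541,268,.178),"ends",v(541,200,.178),v(541,338,.178))
print("dooredge",v(591,105,.148),v(579,415,.148))
print("rails",v(650,83,.142),v(625,435,.142),v(44,423,.142),v(0,66,.142))
print("door back",v(268,95,.148),v(292,410,.148))
E
```

```text
pan [ 0.5637 -0.1776  0.062 ] L [ 0.5689 -0.2252  0.062 ] T [ 0.5204 -0.1819  0.062 ] B [ 0.6096 -0.173   0.062 ] R [ 0.5581 -0.1261  0.062 ]
handle [ 0.5619 -0.1538  0.178 ] ends [ 0.5336 -0.1572  0.178 ] [ 0.5928 -0.1502  0.178 ]
dooredge [ 0.4865 -0.1383  0.148 ] [ 0.6346 -0.124   0.148 ]
rails [ 0.4726 -0.1115  0.142 ] [ 0.6445 -0.097   0.142 ] [ 0.6718 -0.409   0.142 ] [ 0.4982 -0.4144  0.142 ]
door back [ 0.4984 -0.2873  0.148 ] [ 0.6482 -0.274   0.148 ]
```

```bash
python3 -m pendant '[[-3.5,1.9,0,0,0,0,0],[-3.5,2,-2,0,0,0,0],[0,0,-4,0,0,0,0],[0,0,-3.4,0,0,0,0],[0,0,-1,0,0,0,0],[0,0,0,0,0,0,0]]'
python3 -m pendant '[[0.1,-0.8,0,0,0,0,0],[0.1,-0.8,0,0,0,0,0],[0,-0.5,0,0,0,0,0],[0,0,0,0,0,0,0]]'
```

```text
time: 12.0
tool_pos: [0.5572, -0.1126, 0.168]
ee_rot: [3.141, 0.002, -3.027]
wrist_force: [-0.3, -0.6, 0.4]
width: 0.0008
finger_force: 0.0
time: 12.4
tool_pos: [0.5616, -0.1363, 0.1695]
ee_rot: [-3.14, 0.005, -3.029]
wrist_force: [0.2, -0.4, -0.1]
width: 0.0002
finger_force: 0.0
```

```bash
python3 -m pendant '[[0.1,-1,-0.1,0,0,0,0],[0.1,-1.5,0,0,0,0,0],[0.15,-1.5,0,0,0,0,0],[0.15,-1.5,0,0,0,0,0],[0.15,-1.5,0,0,0,0,0],[0.15,-1.5,0,0,0,0,0],[0,0,0,0,0,0,0]]'
python3 -m pendant '[[0.1,-0.8,0,0,0,0,0],[0.1,-0.8,0,0,0,0,0],[0,0,0,0,0,0,0]]'
```

```text
time: 13.1
tool_pos: [0.5687, -0.2229, 0.1668]
ee_rot: [-3.14, 0.003, -3.031]
wrist_force: [0.1, -0.7, 0.3]
width: 0.0005
finger_force: 0.0
time: 13.4
tool_pos: [0.5709, -0.2369, 0.167]
ee_rot: [-3.141, 0.003, -3.029]
wrist_force: [0.1, -0.5, -1.3]
width: 0.0004
finger_force: 0.0
```

```bash
for i in 1 2; do python3 -m pendant '[[0,-0.4,0,0,0,0,0],[0,-0.4,0,0,0,0,0],[0,0,0,0,0,0,0]]' | grep -E "tool_pos|wrist"; done
python3 - <<'E'
from h import *
import cv2
a=imaging.snapshot("scene");cv2.imwrite("pics/s5.png",a[:,:,::-1])
b=cv2.imread("pics/scene0.png")[:,:,::-1]
# dark handle pixels inside the balance area
for im in (b,a):
    r=im[140:200,110:240].astype(int);m=(r.max(2)<95);ys,xs=np.nonzero(m[:, :]);print(len(xs))
d=np.abs(a.astype(int)-b).sum(2)[130:200,100:240]>90;ys,xs=np.nonzero(d);print(xs.min()+100,xs.max()+100,ys.min()+130,ys.max()+130)
for y in (.024,-.06,-.08,-.09): print(y,proj("scene",tf([.5645,-.178,np.radians(5.5)],[[0,y,.166]]))[0].round(1))
E
```

```text
tool_pos: [0.5712, -0.2443, 0.1675]
wrist_force: [-0.1, 0.2, -0.3]
tool_pos: [0.5712, -0.2467, 0.1677]
wrist_force: [-0.6, 12.3, 1.9]
1114
1126
100 239 130 199
0.024 [195.1 157.2]
-0.06 [161.6 154.1]
-0.08 [153.7 153.4]
-0.09 [149.8 153.1]
```

```bash
python3 -m pendant '[[0,1,0,0,0,0,0],[0,1,1,0,0,0,0],[0,0,4,0,0,0,0],[0,0,4,0,0,0,0],[0,3.5,0,0,0,-7.6,0.2],[-0.5,3.5,0,0,0,-7.6,0.4],[-0.5,3.5,0,0,0,-7.6,0.7],[-0.5,3.5,0,0,0,-7.6,0.7]]'
python3 -m pendant '[[-0.5,3.5,0,0,0,-7.6,0.7],[-0.5,3.5,0,0,0,-7.6,0.7],[-0.5,3.5,0,0,0,-7.6,0.7],[-0.5,3.5,0,0,0,-7.6,0.7],[0,1.5,0,0,0,-7.6,0.7],[0,0,0,0,0,-7.6,0.7],[0,0,0,0,0,-7.6,0.7],[0,0,0,0,0,-7.6,0.7]]'
python3 -m pendant '[[0,0,0,0,0,0,0.7]]'
```

```text
time: 14.85
tool_pos: [0.5558, -0.0911, 0.2589]
ee_rot: [-3.141, 0.006, 2.718]
wrist_force: [-0.4, 0.2, -0.8]
width: 0.0292
finger_force: 0.0
time: 15.65
tool_pos: [0.5361, 0.0631, 0.2588]
ee_rot: [3.139, 0.005, 1.658]
wrist_force: [0.1, -0.8, -0.6]
width: 0.0655
finger_force: 0.0
time: 15.75
tool_pos: [0.5362, 0.0629, 0.2587]
ee_rot: [3.14, 0.005, 1.664]
wrist_force: [0.4, -0.4, 0.1]
width: 0.0659
finger_force: 0.0
```

```bash
python3 -m pendant '[[-0.1,0.6,-4,0,0,0,0.7],[0,0,-4,0,0,0,0.7],[0,0,-4,0,0,0,0.7],[0,0,-3,0,0,0,0.7],[0,0,-1.5,0,0,0,0.7],[0,0,0,0,0,0,0.7],[0,0,0,0,0,0,0.7]]'
```

```text
time: 16.45
tool_pos: [0.5361, 0.069, 0.0942]
ee_rot: [3.139, 0.004, 1.664]
wrist_force: [0.8, 0.6, 0.0]
width: 0.0657
finger_force: 0.0
```

```bash
python3 - <<'E'
from h import *
import cv2
p=imaging.camera_params("wrist");o=robot.get_obs();print(o["tool_pos"])
im=imaging.snapshot("wrist");cv2.imwrite("pics/w6.png",im[:,:,::-1])
X=np.array([[.535,.0695,.066]]);c=X@p["R"].T+p["t"];u=(c@p["camera_matrix"].T)[0];u=u[:2]/u[2];print(u)
# scene cam check of the cap: segment around predicted
print(im[int(u[1])-12:int(u[1])+13:4,int(u[0])-40:int(u[0])+41:5].mean(2).astype(int))
E
```

```text
[0.53606595 0.06902861 0.09419703]
[318.75757906 227.82174521]
[[108 106 106 108 217 187 149 149 150 148 150 140 230 107 108 106 107]
 [108 107 108 105 230 144 149 148 150 148 148 150 218 127 105 106 105]
 [106 105 108 107 228 150 149 147 148 150 150 149 184 132 106 105 107]
 [107 107 106 105 224 149 150 150 149 150 148 149 156 111 106 108 104]
 [107 107 108 107 150 149 147 148 148 148 149 149 168 109 107 109 105]
 [107 105 105 107 106 149 145 148 148 148 147 149 125 105 106 108 105]
 [108 107 108 106 107 124 148 148 151 147 147 147 108 107 106 108 108]]
```

```bash
python3 -m pendant '[[-0.05,0,-2,0,0,0,0.7],[0,0,-2,0,0,0,0.7],[0,0,-1.5,0,0,0,0.7],[0,0,-0.5,0,0,0,0.7],[0,0,0,0,0,0,0.7],[0,0,0,0,0,0,0.7]]'
python3 -m pendant '[[0,0,0,0,0,0,0.5],[0,0,0,0,0,0,0.4],[0,0,0,0,0,0,0.3],[0,0,0,0,0,0,0.2],[0,0,0,0,0,0,0.2],[0,0,0,0,0,0,0.2],[0,0,0,0,0,0,0.2],[0,0,0,0,0,0,0.2]]'
```

```text
time: 17.1
tool_pos: [0.5358, 0.0691, 0.0343]
ee_rot: [3.138, 0.004, 1.664]
wrist_force: [0.4, 0.4, 0.3]
width: 0.0658
finger_force: 0.0
time: 17.9
tool_pos: [0.5348, 0.0691, 0.0327]
ee_rot: [3.141, 0.004, 1.663]
wrist_force: [-0.2, -0.2, 1.7]
width: 0.0344
finger_force: 30.0
```

```bash
python3 -m pendant '[[0,0,1,0,0,0,0.2],[0,0,3,0,0,0,0.2],[0,0,4,0,0,0,0.2],[0,0,4,0,0,0,0.2],[0,0,4,0,0,0,0.2],[0,0,4,0,0,0,0.2],[0.3,-2,0,0,0,0,0.2],[0.4,-3,0,0,0,0,0.2]]'
python3 -m pendant '[[0.4,-3.5,0,0,0,0,0.2],[0.4,-3.5,0,0,0,0,0.2],[0.4,-3.5,0,0,0,0,0.2],[0.4,-3.5,0,0,0,0,0.2],[0.4,-3,0,0,0,0,0.2],[0.3,-2,0,0,0,0,0.2],[0,-0.7,0,0,0,0,0.2],[0,0,0,0,0,0,0.2]]'
python3 - <<'E'
from h import *
import cv2
p=imaging.camera_params("wrist");o=robot.get_obs();print(o["tool_pos"],o["joint_positions"].round(2))
cv2.imwrite("pics/w7.png",imaging.snapshot("wrist")[:,:,::-1]);cv2.imwrite("pics/s7.png",imaging.snapshot("scene")[:,:,::-1])
E
```

```text
time: 18.7
tool_pos: [0.5421, 0.0198, 0.2354]
ee_rot: [3.137, 0.004, 1.666]
wrist_force: [-0.1, 0.0, -0.9]
width: 0.0349
finger_force: 30.0
time: 19.5
tool_pos: [0.5641, -0.1784, 0.2323]
ee_rot: [-3.141, 0.003, 1.662]
wrist_force: [-0.1, -0.1, -1.4]
width: 0.0345
finger_force: 30.0
[ 0.56409466 -0.17836326  0.23230467] [-0.4   0.18  1.24 -0.    1.72 -0.49]
```

```bash
python3 -m pendant '[[0,0,-3,0,0,0,0.2],[0,0,-3,0,0,0,0.2],[0,0,-3,0,0,0,0.2],[0,0,-2,0,0,0,0.2],[0,0,-1,0,0,0,0.2],[0,0,-0.5,0,0,0,0.2],[0,0,0,0,0,0,0.2],[0,0,0,0,0,0,0.2]]'
for i in 1 2 3; do python3 -m pendant '[[0,0,-0.15,0,0,0,0.2],[0,0,0,0,0,0,0.2]]' | grep -E "tool_pos|wrist"; done
```

```text
time: 20.4
tool_pos: [0.5654, -0.1779, 0.1091]
ee_rot: [3.139, 0.005, 1.664]
wrist_force: [0.4, -0.4, 0.1]
width: 0.034
finger_force: 30.0
tool_pos: [0.5649, -0.1781, 0.1069]
wrist_force: [-0.3, 0.1, -0.5]
tool_pos: [0.5644, -0.1779, 0.1045]
wrist_force: [-0.8, 0.6, -0.9]
tool_pos: [0.5643, -0.1779, 0.1027]
wrist_force: [-0.2, -1.0, -1.1]
```

```bash
for i in 1 2 3; do python3 -m pendant '[[0,0,-0.15,0,0,0,0.2],[0,0,0,0,0,0,0.2]]' | grep -E "tool_pos|wrist"; done;  for i in 1 2; do python3 -m pendant '[[0,0,-0.1,0,0,0,0.2],[0,0,0,0,0,0,0.2]]' | grep -E "tool_pos|wrist"; done
```

```text
tool_pos: [0.5643, -0.1778, 0.1012]
wrist_force: [1.0, -0.2, -0.6]
tool_pos: [0.5644, -0.1779, 0.0997]
wrist_force: [0.3, -0.9, -0.7]
tool_pos: [0.5644, -0.1778, 0.0982]
wrist_force: [0.1, 0.1, -0.1]
tool_pos: [0.5644, -0.1779, 0.0974]
wrist_force: [-0.3, 1.1, -0.1]
tool_pos: [0.5644, -0.1778, 0.0963]
wrist_force: [-0.0, 0.9, -0.7]
```

```bash
for i in 1 2 3; do python3 -m pendant '[[0,0,-0.06,0,0,0,0.2],[0,0,0,0,0,0,0.2],[0,0,0,0,0,0,0.2]]' | grep -E "tool_pos|wrist"; done
```

```text
tool_pos: [0.5645, -0.1779, 0.0959]
wrist_force: [0.8, 0.2, -0.6]
tool_pos: [0.5645, -0.1779, 0.0952]
wrist_force: [0.7, 0.5, -1.7]
tool_pos: [0.5645, -0.1779, 0.0947]
wrist_force: [0.1, -0.0, -1.0]
```

```bash
for i in 1 2; do python3 -m pendant '[[0,0,-0.06,0,0,0,0.2],[0,0,0,0,0,0,0.2]]' >/dev/null; python3 - <<'E'
from h import *
f=[]
for i in range(4):
    imaging.snapshot("side"); f.append(robot.get_obs()["wrist_force"][2])
print(robot.get_obs()["tool_pos"][2],np.mean(f),np.round(f,1))
E
done
```

```text
0.09424036225476945 0.28346454011964495 [0.1 0.1 0.5 0.4]
0.0937929298512509 2.237594677486264 [2.4 1.8 2.  2.7]
```

```bash
python3 -m pendant '[[0,0,0.04,0,0,0,0.2],[0,0,0,0,0,0,0.3],[0,0,0,0,0,0,0.38],[0,0,0,0,0,0,0.45],[0,0,0,0,0,0,0.55],[0,0,0,0,0,0,0.65],[0,0,0,0,0,0,0.65],[0,0,0,0,0,0,0.65]]'
python3 -m pendant '[[0,0,1,0,0,0,0.65],[0,0,2,0,0,0,0.65],[0,0,3,0,0,0,0.65],[0,0,4,0,0,0,0.65],[0,0,4,0,0,0,0.65],[0,0,0,0,0,0,0.65],[0,0,0,0,0,0,0.5]]'
python3 - <<'E'
from h import *
import cv2
p=imaging.camera_params("wrist");o=robot.get_obs()
im=imaging.snapshot("wrist");cv2.imwrite("pics/w8.png",im[:,:,::-1])
c=np.array([[.5645,-.178,.128]])@p["R"].T+p["t"];u=(c@p["camera_matrix"].T)[0];u=u[:2]/u[2];print(u)
print(im[int(u[1])-16:int(u[1])+17:4,int(u[0])-40:int(u[0])+41:5].mean(2).astype(int))
E
```

```text
time: 24.5
tool_pos: [0.5645, -0.1779, 0.0938]
ee_rot: [-3.141, 0.004, 1.663]
wrist_force: [0.9, 0.3, -0.7]
width: 0.0608
finger_force: 0.0
time: 25.2
tool_pos: [0.5651, -0.1781, 0.2362]
ee_rot: [3.138, 0.006, 1.664]
wrist_force: [-0.1, 0.5, -0.6]
width: 0.0559
finger_force: 0.0
[318.9551012  201.64108717]
[[248 192 215 216 168 206 152 144 108 155 151 153 220 221 209 149 247]
 [248 214 216 217 218 167 115  89  86  84 137 196 223 221 221 220 247]
 [248 219 220 221 221 173  89  85  89  89  84 169 221 221 219 218 247]
 [248 226 220 220 220 244  89  87  88  85  90 157 222 221 220 219 246]
 [247 235 214 216 216 237 172 172  91  88  86 232 217 217 215 217 247]
 [248 247 213 215 217 217 175 175 175 170 101 229 218 218 217 239 246]
 [247 246 222 213 214 215 175 174 174 174 177 217 217 215 216 246 246]
 [247 247 247 213 214 216 215 172 172 177 215 215 216 215 237 245 246]
 [247 246 247 241 215 216 217 216 217 217 216 215 215 223 245 245 245]]
```

```bash
python3 -m pendant '[[0.3,-4,0,0,0,0,0],[0.4,-4,0,0,0,0,0],[0.4,-4.4,0,0,0,0,0],[0,0,-2,0,0,0,0],[0,0,-3,0,0,0,0],[0,0,-1.9,0,0,0,0],[0,0,0,0,0,0,0],[0,0,0,0,0,0,0]]'
python3 -m pendant '[[-0.1,1,0,0,0,0,0],[-0.1,1,0,0,0,0,0],[-0.1,1.5,0,0,0,0,0],[-0.15,1.5,0,0,0,0,0],[-0.15,1.5,0,0,0,0,0],[-0.15,1.5,0,0,0,0,0],[-0.15,1.5,0,0,0,0,0],[0,0,0,0,0,0,0]]'
```

```text
time: 26.05
tool_pos: [0.5744, -0.3013, 0.1625]
ee_rot: [-3.138, 0.001, 1.663]
wrist_force: [0.7, 0.3, -0.4]
width: 0.0004
finger_force: 0.0
time: 26.85
tool_pos: [0.5665, -0.2039, 0.1656]
ee_rot: [3.141, 0.002, 1.666]
wrist_force: [0.3, -0.2, 0.3]
width: 0.0003
finger_force: 0.0
```

```bash
python3 -m pendant '[[-0.1,1.2,0,0,0,0,0],[-0.1,1.2,0,0,0,0,0],[-0.1,1.2,0,0,0,0,0],[-0.1,1,0,0,0,0,0],[0,0.5,0,0,0,0,0],[0,0,0,0,0,0,0]]'
for i in 1 2 3; do python3 -m pendant '[[0,0.3,0,0,0,0,0],[0,0,0,0,0,0,0]]'| grep -E "tool_pos|wrist"; done
```

```text
time: 27.45
tool_pos: [0.5624, -0.1545, 0.1648]
ee_rot: [-3.141, 0.002, 1.665]
wrist_force: [-0.4, -0.5, 0.1]
width: 0.0008
finger_force: 0.0
tool_pos: [0.5623, -0.1526, 0.1645]
wrist_force: [0.3, -0.1, -0.5]
tool_pos: [0.5622, -0.1498, 0.1646]
wrist_force: [-0.4, -0.8, -0.4]
tool_pos: [0.5624, -0.1466, 0.1647]
wrist_force: [-0.6, -0.7, -0.2]
```

```bash
for i in 1 2 3 4; do python3 -m pendant '[[0,0.15,0,0,0,0,0],[0,0,0,0,0,0,0]]'| grep -E "tool_pos|wrist"; done
```

```text
tool_pos: [0.5623, -0.1461, 0.1647]
wrist_force: [-0.4, -4.3, -1.3]
tool_pos: [0.5623, -0.1461, 0.1648]
wrist_force: [-0.9, -7.0, -0.4]
tool_pos: [0.5623, -0.146, 0.1648]
wrist_force: [-0.5, -10.5, -2.6]
tool_pos: [0.5624, -0.146, 0.1648]
wrist_force: [-1.2, -12.8, -3.5]
```

The door is at its stop: it hasn't moved while the force rose to 12.8 N, and the position matches the expected shut one. I'll retreat and look.

```bash
python3 -m pendant '[[0,-0.6,0,0,0,0,0],[0,-1,0,0,0,0,0],[0,0,3,0,0,0,0],[0,0,4,0,0,0,0],[-1,3,3,0,0,0,0],[-3,4,0,0,0,0,0],[-3,4,0,0,0,0,0],[-3,4,0,0,0,0,0]]'
python3 -m pendant '[[-2,4,0,0,0,0,0],[0,4,0,0,0,0,0],[0,0,0,0,0,0,0]]'
python3 - <<'E'
from h import *
import cv2
a=imaging.snapshot("scene")[:,:,::-1];b=imaging.snapshot("side")[:,:,::-1]
x=cv2.resize(a[120:320,70:370],(800,533),interpolation=cv2.INTER_CUBIC)[:,:480]
r=cv2.resize(b[70:190,285:365],(320,480),interpolation=cv2.INTER_CUBIC);r=cv2.copyMakeBorder(r,0,53,0,0,cv2.BORDER_CONSTANT)
cv2.imwrite("pics/end.png",np.hstack([x,r]))
E
```

```text
time: 29.65
tool_pos: [0.4616, -0.0051, 0.2655]
ee_rot: [3.14, 0.002, 1.664]
wrist_force: [0.9, 0.4, -0.5]
width: 0.0004
finger_force: 0.0
time: 29.95
tool_pos: [0.4416, 0.0775, 0.2658]
ee_rot: [3.14, 0.001, 1.671]
wrist_force: [0.5, -0.6, -0.5]
width: 0.0007
finger_force: 0.0
```

View pics/end.png

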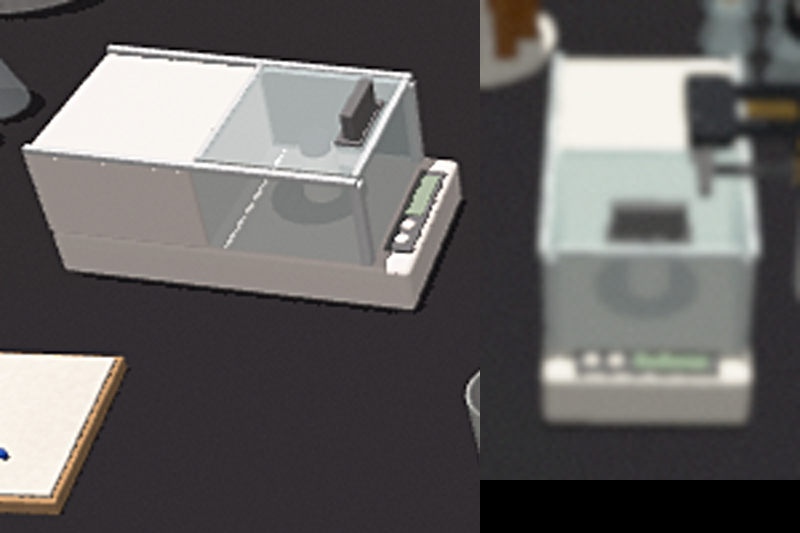

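The picture shows the bottle upright in the middle of the pan, at about (318,175) in the left crop and (650,275) in the right. The door is flush with the front rim.

```bash
python3 -c "
from bench import robot; print(robot.close_job())"
```

```text
the job is handed in; nothing more can be done
None
```

The job is handed in at about 30 s: the bottle was stood on the bench, released, retaken from above and set upright on the middle of the pan (3 N peak), with the door pushed shut to its stop and the glassware untouched.

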